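Seat the raised tube in the heating block and start it

ROBOT

A 6-joint arm with a two-finger parallel gripper is mounted at the origin on the work surface. World frame = base frame: x ahead of the robot, y to its left, z up, the work surface at z = 0. Lengths are in mm, angles in rad, forces in N, time in s.
With the tool pointing down it reaches from about 375 to 975 mm from the base axis. Payload 3.8 kg.
Tool frame: the origin (TCP) lies midway between the tips of the shut fingers; the grasp point (between the pads) lies 19 mm behind it (r.grip_point_offset is the distance from the TCP to the grasp point, in mm); z points along the fingers, y is the line along which they close (so a half turn about z gives the same grasp; the last joint's range is limited). The gripper opens to 88 mm and grips with 3 to 60 N. Pads are 18 mm wide; open, the fingers measure 123 mm over their backs; the gripper's body (75 mm by 187 mm) begins 45 mm behind the grasp point.
Start: joints at [-1.309, 0.264, 1.604, -0, 1.274, -0.037], TCP at [198.697, -645.087, 204.806] pointing down, gripper open.
Joint ranges: [-2.63, 2.63], [-0.94, 2.18], [0.31, 2.57], [-1.31, 4.45], [0, 2.66], [-2.55, 2.55]. Speed limits (rad/s): [2.57, 2.57, 3.14, 3.14, 3.14, 3.14].

INTERFACE

Orientations are given as a unit quaternion [w, x, y, z].
In Python, from cell import r gives the robot as it stands.
- The arm moves only by the tool drive_tool, never from a script. Its argument "targets" is a list of rows, each a list of 7 numbers: the opening, from 0 (shut) to 1 (fully open), then the shift along the tool's x, y, z in m, then the turn, a rotation vector about the tool's x, y, z in rad. In form: [[grip, tx, ty, tz, rx, ry, rz], ...]. A call has exactly 10 rows; each row shifts and turns the commanded pose from where the row before left it, along the tool's axes as they then stand; what a row does not reach is not made up. A row lasts 1/10 s, in which the tool goes at most 50 mm and 8.59 degrees, less where a joint would pass 70% of its speed; a pose out of reach is approached as far as the arm can. A call is refused whole if a number of a shift passes 0.05 or a number of a turn 0.15, either way. A call with a gripper value outside its range is refused whole. The fingers move at their own pace and stop on an object; "grip_force" is the grip in N (left out, the last holds). Time passes only in rows, so rows that do not move let the fingers close, or fill a call up. It gives the time, the measured TCP pose, the force, the opening and the grip force at its end, in the units of the state.
- r.get_state(): the state, without advancing time (a new reading comes with each control period).
- r.capture(name): name is "scene" or "side" or "wrist"; returns a dict with "img" (480x640x3 uint8, red, green, blue), "K" (3x3 intrinsics, pixels), "dist" ([k1, k2, p1, p2, k3] as OpenCV has them; the pictures are not rectified), "origin" and "orientation" of the camera in the world. Camera axes: x right, y down, z forward; pixel columns grow to the right and rows downward; lengths in mm; the calibration is good to about 2 mm. A picture is of the moment at which its call begins. There is no depth.
- r.hand_in(): hands the job in; it is judged then, once.
The state is a dict: "time": time; "joint_pos": joint angles; "joint_vel": joint speeds; "effort": joint torques, N m; "tcp_pos": TCP position; "tool_rot": TCP orientation; "wrist_force": force on the tool from outside, world axes, zero at the start; "torque": the same for the moment, N m; "gripper_width": finger opening in mm; "finger_force": force on a finger pad.
Only numpy, scipy, OpenCV 4.12 (cv2) and the standard library are available. Lean on these libraries where they do the work, as an engineer would, in place of code of your own. Each camera call takes 0.05 s, during which the arm holds its last target. There are 200 camera calls.

TASK

One capped tube in the heating block is not all the way down: white tube shows between its cap and the block. With closed fingertips press that cap gently down until the tube is fully home, then press and let go the big round start key on the heater's front ledge, and draw the hand clear. Do not pull any tube up, do not touch the other tubes or the other two keys, and leave the jar, marker and wire rack where they are.

Things in the scene. Friction and masses are not known exactly. Their poses are not given: they have to be found in the camera images.
- heater: white heater 250 (x) by 240 mm (y), fixed; origin at the centre of its underside, z up, x from the front ledge towards the tubes. Front ledge 75 mm, aluminium block 85 mm above the bench. Six wells at x = 0, 60 and y = -60, 0, 60 mm; five hold a tube, one is empty, in any order. Three keys in a row on the ledge at x = -85, y = -70, 0, 70 mm, in any order
- raised_tube (a joint): height (m) of the raised tube above fully home: 0.012 to 0.020 at the start, 0 when home. It slides straight down against about 4 N of friction, stays where it is left, and meets a hard stop at 0. It could also be pulled up, which is wrong. About 15 N is ample; over 40 N is rough
- raised_tube_cap (a point): centre of the flat top of its blue cap (cap 34 mm across); cap 22 mm tall, so when fully home its top is 22 mm above the block, 107 mm above the bench, at the start 119 to 127 mm. It moves with the tube
- tube_a_cap (a point): another tube, fully home, same size as the raised one: centre of the flat top of its blue cap (cap 34 mm across), 107 mm above the bench. Leave alone
- tube_b_cap (a point): another tube, fully home, same size as the raised one: centre of the flat top of its blue cap (cap 34 mm across), 107 mm above the bench. Leave alone
- tube_c_cap (a point): another tube, fully home, same size as the raised one: centre of the flat top of its blue cap (cap 34 mm across), 107 mm above the bench. Leave alone
- tall_cap_tube_cap (a point): a tube with a taller cap, fully home although it stands as high as the raised one (its cap reaches down to the block, no white tube shows): centre of the flat top of its blue cap (cap 34 mm across, 38 mm tall), 123 mm above the bench. Leave alone
- round_key (a joint): travel (m) of the round start key: 0 up, 0.005 fully down; a spring pushes it back up; it needs about 2 N to start moving and 5 N to be fully down, then a hard stop. It counts as pressed beyond 0.0035. Never over 40 N
- round_key_top (a point): centre of the top of the start key: a white disc 26 mm across in a black ring, the only round key, 85 mm above the bench when up; pressed straight down
- square_key (a joint): travel (m) of the square key, 0 up, 0.005 down, same spring. Leave alone
- square_key_top (a point): centre of the top of the square key, 15 by 15 mm, white, 85 mm above the bench. Leave alone
- bar_key (a joint): travel (m) of the bar-shaped key, 0 up, 0.005 down, same spring. Leave alone
- bar_key_top (a point): centre of the top of the bar-shaped key, 30 mm (heater x) by 10 mm, white, 85 mm above the bench. Leave alone
- jar: loose specimen jar with a white lid, 60 mm across, 75 mm tall, standing beside the heater, on its +y side; origin at the centre of its underside, z up. Leave alone
- marker: loose grey marker pen with black tip, 134 mm long along its x, 13 mm thick, lying beside the heater, on its -y side; origin under the middle of its barrel. Leave alone
- wire_rack: loose green wire rack with five small brown-stoppered tubes, 84 mm (x) by 184 mm (y), 95 mm tall to the stoppers, standing beside the heater, on its +y side; origin at the centre of its underside. Leave alone

How it is judged (in metres and radians):
On the way, in this order (a step that is already met when the one before it is completed fails the run):
1. the raised tube is pressed fully home (within 3 mm) (value of joint raised_tube below 0.003 m), for 0.2 s.
2. the round start key is pressed (value of joint round_key above 0.0035 m), for 0.05 s.
3. the start key is let go (value of joint round_key below 0.0015 m), for 0.1 s.
At the end, for the whole second after the job is handed in: The raised tube is home (cap within 3 mm of its home height), all keys are up (within 1.5 mm), the other tubes have not moved (3 mm), and the jar, marker and wire rack are where they were (15 mm), upright and at rest (value of joint raised_tube below 0.003 m and value of joint each of round_key, square_key, bar_key below 0.0015 m and distance of each of tube_a_cap, tube_b_cap, tube_c_cap, tall_cap_tube_cap from where it was at the start of the episode below 0.003 m and distance of each of jar, marker, wire_rack from where it was at the start of the episode below 0.015 m and angle between jar's own z axis and vertical below 0.2 rad and linear speed of each of jar, marker, wire_rack below 0.02 m/s); the robot touches nothing.
It fails at once if a tube is pulled up (raised tube above 25 mm), or another tube is touched (over 1 N) or moved by 3 mm (value of joint raised_tube above 0.025 m or distance of any of tube_a_cap, tube_b_cap, tube_c_cap, tall_cap_tube_cap from where it was at the start of the episode above 0.003 m or contact force between any of the arm, the fingers and tube_a above 1 N or contact force between any of the arm, the fingers and tube_b above 1 N or contact force between any of the arm, the fingers and tube_c above 1 N or contact force between any of the arm, the fingers and tall_cap_tube above 1 N).
It fails at once if one of the other two keys is touched (over 1 N) or pressed (over 1.5 mm) (contact force between any of the arm, the fingers and square_key above 1 N or contact force between any of the arm, the fingers and bar_key above 1 N or value of joint any of square_key, bar_key above 0.0015 m).
It fails at once if the start key is pressed before the raised tube is home (value of joint round_key above 0.002 m and value of joint raised_tube above 0.004 m).
It fails at once if the raised tube or the start key is pressed roughly (over 40 N) (contact force between any of the arm, the fingers and raised_tube above 40 N or contact force between any of the arm, the fingers and round_key above 40 N).
It fails at once if the jar, marker or wire rack is moved by more than 15 mm (distance of any of jar, marker, wire_rack from where it was at the start of the episode above 0.015 m).
It also fails if it takes over 35 s, if anything falls off the work surface, if the arm or the gripper's body presses on something with over 40 N, if the wrist force passes 120 N, or if a joint passes its speed limit or range.

## Working session

There is one attempt and no reset: what is moved stays moved. The work goes in short steps, Python scripts to look and compute and a tool call to move; the robot and the scene stay as the last step left them, time stands still between calls to the robot, and variables do not carry over. Pictures are saved under pics/ and viewed, at most 10 in all, crops included, and the job is handed in when it is done.

Besides the shell and the picture viewer there is one more tool, called in YAML: its name, and indented under it one key for each argument. drive_tool: Moves the arm, as the interface text tells. Its arguments: {"type":"object","properties":{"targets":{"type":"array"},"grip_force":{"type":"number"}},"required":["targets"]}

```bash
mkdir -p pics; ls
python3 - <<'E'
from cell import r
import cv2,pickle
d={}
for n in("scene","side","wrist"):
    c=r.capture(n);d[n]=c;cv2.imwrite(f"pics/{n}0.png",c["img"][:,:,::-1]);print(n,c["origin"],c["orientation"])
pickle.dump(d,open("c0.pkl","wb"));print(r.get_state())
E
```

```text
pics
scene [1337.65969675 -343.3525472   675.17166559] [-0.4115228   0.74832938  0.46083588 -0.2414175 ]
side [167.89994852 433.90160201 514.53671416] [ 0.17211058 -0.36338157  0.81779264 -0.41176083]
wrist [ 265.59259829 -624.88099104  383.02484534] [ 0.11002962  0.79683672 -0.5883349  -0.08250316]
{'time': 0.15, 'joint_pos': array([-1.30890335e+00,  2.64530841e-01,  1.60503972e+00,  2.51269972e-05,
        1.27370029e+00, -3.68879511e-02]), 'joint_vel': array([-0.00156731, -0.00048118, -0.00253749, -0.00048633, -0.0010206 ,
        0.0017807 ]), 'effort': array([-1.09572451e-03, -5.02847886e+01, -3.57467973e+01,  7.27356202e-02,
        2.49773345e-02, -1.07854569e-04]), 'tcp_pos': array([ 198.54955569, -644.51237679,  203.81838221]), 'tool_rot': array([-8.35144937e-04,  9.88862183e-01,  1.48831716e-01, -8.22679003e-05]), 'wrist_force': array([-0.97047778, -0.22027896, -0.5398046 ]), 'torque': array([-0.04337396,  0.00536926, -0.01637163]), 'finger_force': 0.0, 'gripper_width': 88.21696630217656}
```

View pics/scene0.png

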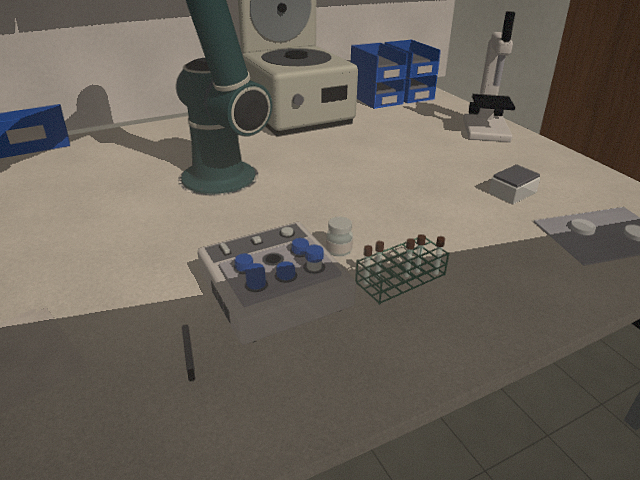

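View pics/side0.png

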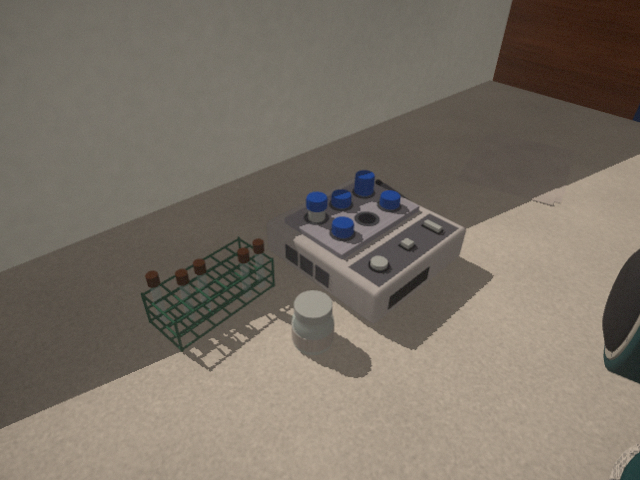

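The side view shows the raised tube at (317,205) with white beneath its cap, at heater x=60, y=+60. The tall cap is at (364,183) and the empty well at (367,218). The round key is at (379,264), the square key at (407,244) and the bar key at (432,226). In the scene view the raised tube is at (315,258) and the round key at (288,232).

Run:
```python
import pickle,cv2,numpy as np
d=pickle.load(open("c0.pkl","rb"))
a=d["side"]["img"][165:285,290:450,::-1];b=d["scene"]["img"][220:300,195:355,::-1]
f=lambda x:cv2.resize(x,None,fx=5,fy=5,interpolation=cv2.INTER_CUBIC)
g=lambda x:np.clip(f(x).astype(float)*1.4,0,255).astype(np.uint8)
cv2.imwrite("pics/sidec.png",g(a));cv2.imwrite("pics/scenec.png",g(b))
```

```text
(no output)
```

View pics/sidec.png

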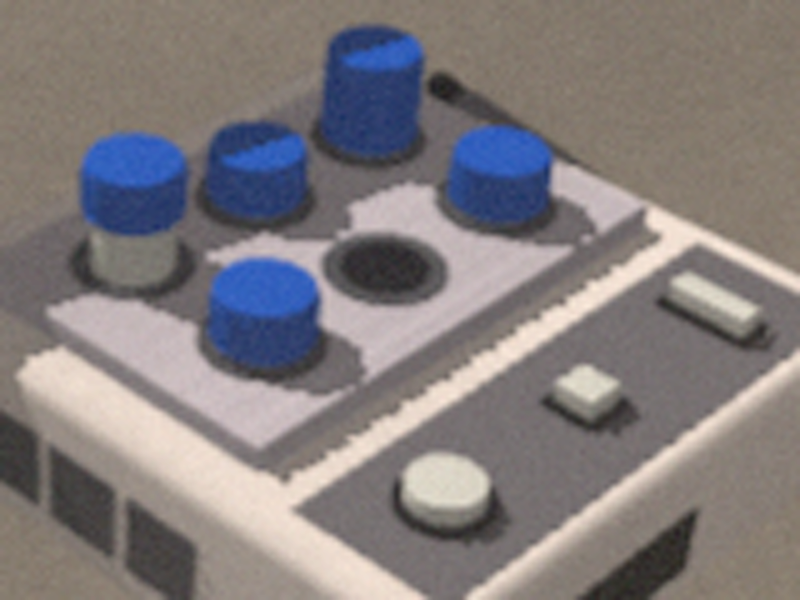

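View pics/scenec.png

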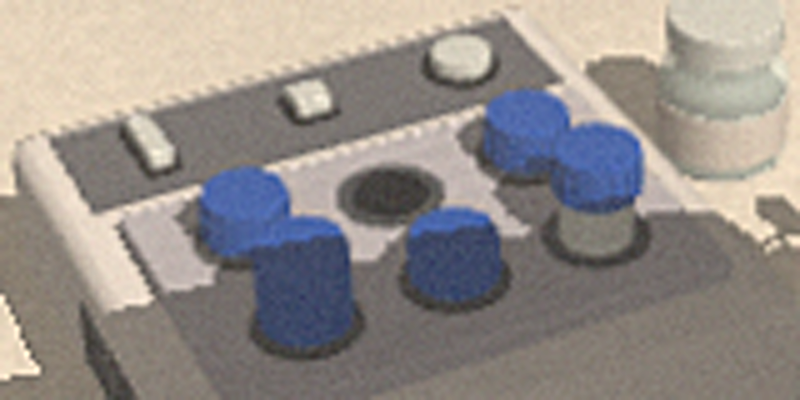

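The crops confirm the layout: the raised tube is at x=60, y=+60 and the round key at x=-85, y=+70. Next I fit the heater pose from both views.

```bash
cat > h.py <<'E'
import numpy as np,cv2
from scipy.spatial.transform import Rotation as R
from scipy.optimize import least_squares
def ray(c,px,z):
    u=cv2.undistortPoints(np.array([[px]],float),np.array(c["K"]),np.array(c["dist"]))[0,0]
    q=np.array(c["orientation"]);M=R.from_quat(q[[1,2,3,0]]).as_matrix()
    v=M@[u[0],u[1],1];o=np.array(c["origin"]);return (o+v*(z-o[2])/v[2])[:2]
E
python3 - <<'E'
import pickle
from h import *
d=pickle.load(open("c0.pkl","rb"))
mod=np.array([[0,60],[60,0],[60,-60],[0,-60],[-85,70],[-85,0],[-85,-70],[0,0],[60,60]],float)
z=[107,107,123,107,85,85,85,85]
px={"side":[(264,288),(258,148),(373,53),(500,155),(447,480),(588,382),(714,300),(385,268),(135,160)],
"scene":[(527,116),(455,232),(303,242),(245,193),(462,55),(308,97),(147,136),(390,193),(597,150)]}
off={"side":(290,165),"scene":(195,220)}
W={}
for n in px:
    W[n]=[ray(d[n],np.array(p)/5+np.array(off[n])-.4,zz) for p,zz in zip(px[n],z)]
def T(p,m=mod):
    c,s=np.cos(p[2]),np.sin(p[2]);return m@np.array([[c,s],[-s,c]])+p[:2]
c0=(W["side"][7])
for sel in(["side"],["scene"],["side","scene"]):
    f=lambda p:np.concatenate([(T(p)[:8]-np.array(W[n])).ravel() for n in sel])
    s=min((least_squares(f,[*c0,a],loss="soft_l1") for a in(-2,-1,0,1,2,3)),key=lambda s:s.cost)
    print(sel,s.x.round(3),f(s.x).reshape(-1,2).round(1).tolist());t=T(s.x);print(t[8],t[4])
for zz in range(117,130,2): print(zz,*[ray(d[n],np.array(px[n][8])/5+np.array(off[n])-.4,zz).round(1) for n in px])
E
```

```text
['side'] [ 5.62696e+02 -5.13750e+01  2.70000e-02] [[-0.2, 0.3], [1.2, -0.3], [2.2, -3.3], [0.6, -2.1], [-1.1, 1.9], [-1.4, 1.6], [0.3, -1.4], [-1.2, 2.3]]
[621.05425346  10.22230452] [475.83717341  16.30503923]
['scene'] [566.48  -54.809  56.581] [[-2.5, 1.1], [0.8, -0.5], [0.9, -0.8], [0.2, -0.6], [-3.5, 0.4], [-3.2, 1.2], [0.4, 0.4], [3.3, -0.9]]
[624.52186798   7.08642757] [479.27551992  12.42481468]
['side', 'scene'] [ 5.64363e+02 -5.34550e+01  3.30000e-02] [[1.2, -1.8], [2.8, -2.1], [4.2, -5.0], [2.6, -4.2], [0.2, -0.7], [0.3, -1.0], [2.3, -3.9], [0.5, 0.2], [-4.7, 2.5], [-1.3, 0.9], [-1.2, 0.6], [-1.9, 0.8], [-5.6, 1.7], [-5.4, 2.5], [-1.7, 1.7], [1.1, 0.4]]
[622.377116   8.466561] [477.12839645  13.74002933]
117 [631.9  -1.3] [613.5  12.3]
119 [629.5   0.9] [616.1  11. ]
121 [627.2   3.1] [618.7   9.7]
123 [624.9   5.3] [621.3   8.4]
125 [622.5   7.5] [623.8   7.2]
127 [620.2   9.7] [626.4   5.9]
129 [617.9  11.8] [629.    4.6]
```

drive_tool:
  targets:
    - [0,0.01,-0.008,0,0,0,0]
    - [0,0.02,-0.017,0,0,0,0]
    - [0,0.03,-0.025,0,0,0,0]
    - [0,0.03,-0.025,0,0,0,0]
    - [0,0.03,-0.025,0,0,0,0]
    - [0,0.03,-0.025,0,0,0,0]
    - [0,0.03,-0.025,0,0,0,0]
    - [0,0.03,-0.025,0,0,0,0]
    - [0,0.03,-0.025,0,0,0,0]
    - [0,0.03,-0.025,0,0,0,0]
  grip_force: 20

```text
time: 1.15
tcp_pos: [391.1, -348.2, 204.8]
tool_rot: [-0.0, 0.989, 0.149, 0.0]
wrist_force: [0.4, 0.2, -0.6]
gripper_width: 10.5
finger_force: 0.0
```

drive_tool:
  targets:
    - [0,0.03,-0.025,0,0,0,0]
    - [0,0.03,-0.025,0,0,0,0]
    - [0,0.03,-0.025,0,0,0,0]
    - [0,0.03,-0.025,0,0,0,0]
    - [0,0.03,-0.025,0,0,0,0]
    - [0,0.03,-0.025,0,0,0,0]
    - [0,0.03,-0.025,0,0,0,0]
    - [0,0.03,-0.025,0,0,0,0]
    - [0,0.02,-0.018,0,0,0,0]
    - [0,0,0,0,0,0,0]

```text
time: 2.15
tcp_pos: [575.6, -62.1, 204.6]
tool_rot: [-0.001, 0.989, 0.151, 0.0]
wrist_force: [-0.3, -0.1, -0.3]
gripper_width: 0.2
finger_force: 0.0
```

drive_tool:
  targets:
    - [0,0.01,-0.008,0,0,0,0]
    - [0,0.02,-0.016,0,0,0,0]
    - [0,0.02,-0.016,0,0,0,0]
    - [0,0.0155,-0.013,0,0,0,0]
    - [0,0,0,0.015,0,0,0]
    - [0,0,0,0.02,0,0,0]
    - [0,0,0,0.015,0,0,0]
    - [0,0,0,0,0,0,0]
    - [0,0,0,0,0,0,0]
    - [0,0,0,0,0,0,0]

```text
time: 3.15
tcp_pos: [622.3, 3.8, 155.7]
tool_rot: [0.0, 0.989, 0.149, 0.001]
wrist_force: [-0.7, 0.1, 0.4]
gripper_width: 0.7
finger_force: 0.0
```

Run:
```python
from cell import r
import cv2,pickle,numpy as np
d={n:r.capture(n) for n in("side","scene","wrist")}
pickle.dump(d,open("c1.pkl","wb"))
a=cv2.resize(d["side"]["img"][125:245,250:410],None,fx=2.5,fy=2.5,interpolation=2)
b=cv2.resize(d["scene"]["img"][190:310,220:380],None,fx=2.5,fy=2.5,interpolation=2)
w=cv2.resize(d["wrist"]["img"],(400,300))
o=np.zeros((600,800,3),np.uint8);o[:300,:400]=a;o[:300,400:]=b;o[300:,:400]=w
cv2.imwrite("pics/m1.png",o[:,:,::-1]);s=r.get_state();print(s["tcp_pos"],s["wrist_force"])
```

```text
[622.5403622    4.01075796 156.01741022] [ 0.05463099  0.38336425 -0.74912062]
```

View pics/m1.png

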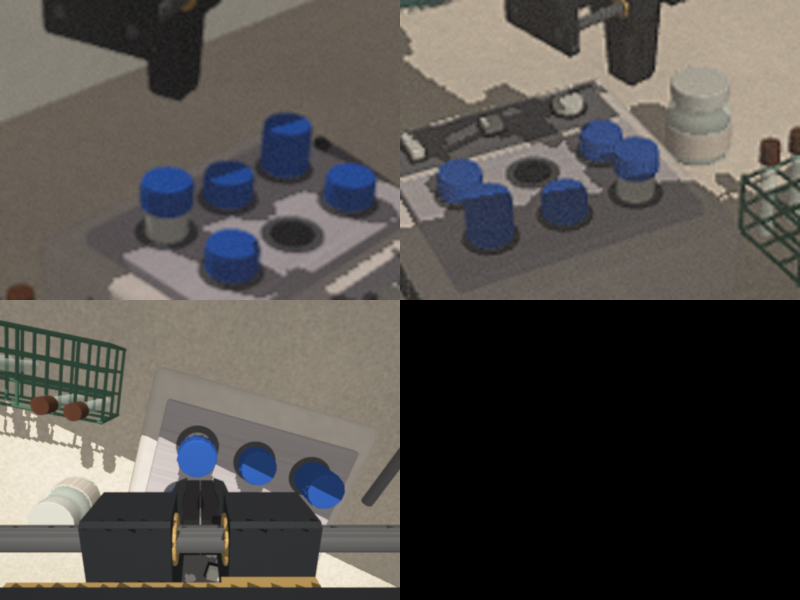

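The hand hangs just above the raised cap in the side and scene views. The wrist view shows the cap top at about (197,454) in the composite. I'll cast that ray as a check.

Run:
```python
import pickle
from h import *
d=pickle.load(open("c1.pkl","rb"));c=d["wrist"]
hsv=cv2.cvtColor(c["img"],cv2.COLOR_RGB2HSV)
m=cv2.inRange(hsv,(100,120,40),(130,255,255))
n,l,s,ce=cv2.connectedComponentsWithStats(m)
for i in range(1,n):
    if s[i,4]>300:
        print(s[i],ce[i])
        u=ce[i]
        print([ray(c,u,z).round(1).tolist() for z in(107,115,121,125,127)])
```

```text
[ 284  216   64   68 3356] [315.00506555 249.65375447]
[[620.3, 5.5], [622.7, 6.2], [624.5, 6.6], [625.7, 7.0], [626.3, 7.1]]
[ 380  234   62   62 2941] [410.92927576 265.02074124]
[[627.7, -50.5], [629.8, -47.9], [631.4, -45.9], [632.5, -44.6], [633.1, -44.0]]
[ 470  259   81   75 4255] [510.36545241 296.04982374]
[[626.7, -113.7], [628.9, -108.9], [630.5, -105.3], [631.6, -102.9], [632.2, -101.7]]
```

drive_tool:
  targets:
    - [0,0.002,-0.003,0,0,0,0]
    - [0,0,0,0.005,0,0,0]
    - [0,0,0,0.005,0,0,0]
    - [0,0,0,0.005,0,0,0]
    - [0,0,0,0.005,0,0,0]
    - [0,0,0,0.003,0,0,0]
    - [0,0,0,0.002,0,0,0]
    - [0,0,0,0.002,0,0,0]
    - [0,0,0,0.002,0,0,0]
    - [0,0,0,0,0,0,0]

```text
time: 4.3
tcp_pos: [622.7, 7.7, 125.5]
tool_rot: [-0.0, 0.989, 0.149, -0.0]
wrist_force: [0.8, 0.1, -0.0]
gripper_width: 0.4
finger_force: 0.0
```

drive_tool:
  targets:
    - [0,0,0,0.001,0,0,0]
    - [0,0,0,0.001,0,0,0]
    - [0,0,0,0.001,0,0,0]
    - [0,0,0,0.001,0,0,0]
    - [0,0,0,0.001,0,0,0]
    - [0,0,0,0.001,0,0,0]
    - [0,0,0,0.001,0,0,0]
    - [0,0,0,0.001,0,0,0]
    - [0,0,0,0,0,0,0]
    - [0,0,0,0,0,0,0]

```text
time: 5.3
tcp_pos: [622.8, 7.7, 117.8]
tool_rot: [-0.0, 0.989, 0.149, -0.0]
wrist_force: [0.1, -0.0, 0.4]
gripper_width: 0.8
finger_force: 0.0
```

Run:
```python
from cell import r
import cv2,numpy as np
d={n:r.capture(n) for n in("side","scene")}
a=cv2.resize(d["side"]["img"][160:260,280:380],(400,400),interpolation=2)
b=cv2.resize(d["scene"]["img"][215:315,260:360],(400,400),interpolation=2)
cv2.imwrite("pics/m2.png",np.hstack([a,b])[:,:,::-1]);print(r.get_state()["wrist_force"],r.get_state()["tcp_pos"])
```

```text
[-0.68347914  0.21029014  0.00087234] [622.86938381   7.67862599 117.86336434]
```

View pics/m2.png

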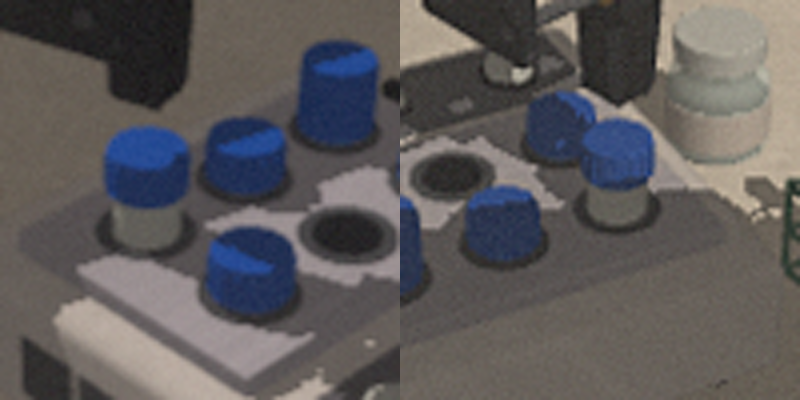

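The tip, at (317,187) side and (315,240) scene, still shows above the cap in both views even though the TCP reads 118 mm. I'll triangulate it.

Run:
```python
from h import *
from cell import r
import cv2
d={n:r.capture(n) for n in("side","scene","wrist")}
for z in (110,120,130,140,150,160): print(z,ray(d["side"],(317.5,186.7),z).round(1),ray(d["scene"],(315,240.5),z).round(1),'cap',ray(d["side"],(316.6,195.5),z).round(1),ray(d["scene"],(314.4,249.7),z).round(1))
w=d["wrist"]["img"];cv2.imwrite("pics/w2.png",w[:,:,::-1])
print(r.get_state()["joint_pos"],d["wrist"]["origin"])
```

```text
110 [663.  -32.1] [576.7  32.5] cap [642.6 -11.3] [605.   17.3]
120 [650.7 -20.6] [590.1  25.8] cap [ 6.309e+02 -3.000e-01] [618.   10.9]
130 [638.5  -9.1] [603.6  19.2] cap [619.2  10.7] [631.    4.5]
140 [626.3   2.4] [617.1  12.5] cap [607.4  21.7] [643.9  -1.9]
150 [614.   13.9] [630.5   5.9] cap [595.7  32.7] [656.9  -8.3]
160 [601.8  25.5] [644.   -0.8] cap [584.   43.7] [669.8 -14.6]
[-2.76480156e-02  2.33215397e-01  1.80799368e+00 -5.11559370e-06
  1.10027530e+00  1.24434493e+00] [689.85169995  27.56720691 297.2931069 ]
```

View pics/w2.png

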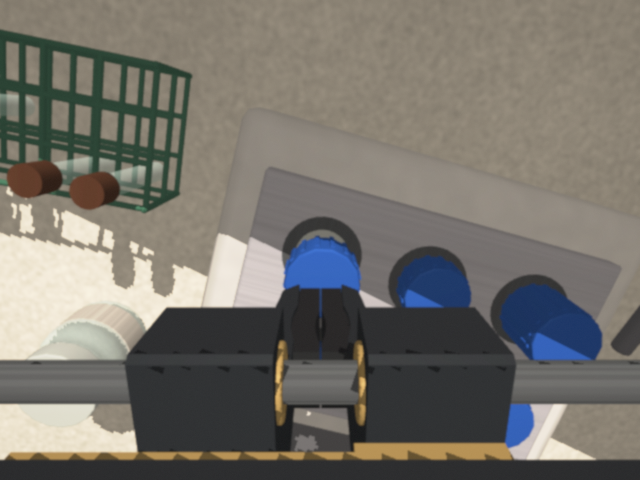

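Vision puts the tip at about (622,9) in xy, as wanted, but at z≈144, so there is about 25 mm of offset in z. I'll descend gently by force.

drive_tool:
  targets:
    - [0,0,0,0.002,0,0,0]
    - [0,0,0,0.002,0,0,0]
    - [0,0,0,0.002,0,0,0]
    - [0,0,0,0.002,0,0,0]
    - [0,0,0,0.001,0,0,0]
    - [0,0,0,0.001,0,0,0]
    - [0,0,0,0.001,0,0,0]
    - [0,0,0,0.001,0,0,0]
    - [0,0,0,0.001,0,0,0]
    - [0,0,0,0.001,0,0,0]

```text
time: 6.55
tcp_pos: [622.9, 7.7, 103.8]
tool_rot: [0.0, 0.989, 0.149, 0.0]
wrist_force: [-0.4, -1.0, -0.3]
gripper_width: 0.5
finger_force: 0.0
```

drive_tool:
  targets:
    - [0,0,0,0.001,0,0,0]
    - [0,0,0,0.001,0,0,0]
    - [0,0,0,0.001,0,0,0]
    - [0,0,0,0.001,0,0,0]
    - [0,0,0,0.001,0,0,0]
    - [0,0,0,0.001,0,0,0]
    - [0,0,0,0.001,0,0,0]
    - [0,0,0,0.001,0,0,0]
    - [0,0,0,0.001,0,0,0]
    - [0,0,0,0.001,0,0,0]

```text
time: 7.55
tcp_pos: [622.9, 7.7, 93.7]
tool_rot: [0.0, 0.989, 0.149, 0.0]
wrist_force: [1.2, -0.8, -0.6]
gripper_width: 0.3
finger_force: 0.0
```

Run:
```python
from cell import r
import cv2,numpy as np,pickle
d={n:r.capture(n) for n in("side","scene")}
pickle.dump(d,open("c3.pkl","wb"))
a=cv2.resize(d["side"]["img"][160:260,280:380],(400,400),interpolation=2)
b=cv2.resize(d["scene"]["img"][215:315,260:360],(400,400),interpolation=2)
cv2.imwrite("pics/m3.png",np.hstack([a,b])[:,:,::-1]);print(r.get_state()["wrist_force"],r.get_state()["tcp_pos"])
```

```text
[ 0.25445408  0.08773245 -0.39636055] [622.70178833   7.68466051  93.59176189]
```

View pics/m3.png

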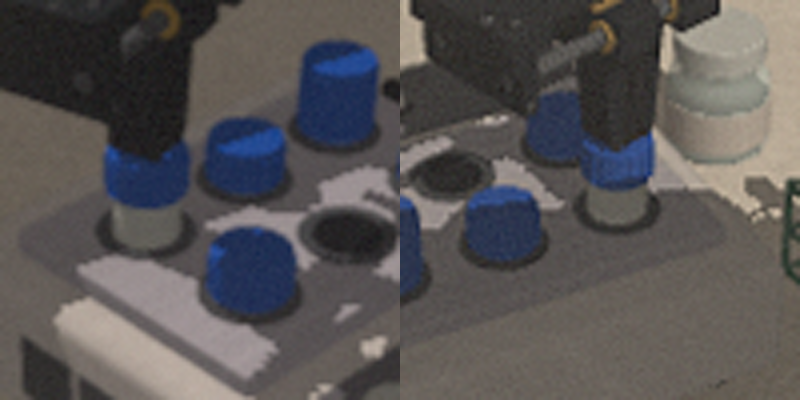

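The tip is now just about on the cap in both views. I'll keep pressing slowly.

drive_tool:
  targets:
    - [0,0,0,0.001,0,0,0]
    - [0,0,0,0.001,0,0,0]
    - [0,0,0,0.001,0,0,0]
    - [0,0,0,0.001,0,0,0]
    - [0,0,0,0.001,0,0,0]
    - [0,0,0,0.001,0,0,0]
    - [0,0,0,0.001,0,0,0]
    - [0,0,0,0.001,0,0,0]
    - [0,0,0,0.001,0,0,0]
    - [0,0,0,0.001,0,0,0]

```text
time: 8.65
tcp_pos: [623.0, 7.7, 83.8]
tool_rot: [0.0, 0.989, 0.149, 0.0]
wrist_force: [-0.7, 0.5, 3.9]
gripper_width: 0.8
finger_force: 1.9
```

drive_tool:
  targets:
    - [0,0,0,0.0005,0,0,0]
    - [0,0,0,0.0005,0,0,0]
    - [0,0,0,0.0005,0,0,0]
    - [0,0,0,0.0005,0,0,0]
    - [0,0,0,0.0005,0,0,0]
    - [0,0,0,0.0005,0,0,0]
    - [0,0,0,0.0005,0,0,0]
    - [0,0,0,0.0005,0,0,0]
    - [0,0,0,0.0005,0,0,0]
    - [0,0,0,0.0005,0,0,0]

```text
time: 9.65
tcp_pos: [623.0, 7.7, 78.8]
tool_rot: [0.0, 0.989, 0.149, 0.0]
wrist_force: [-0.9, 0.7, 4.4]
gripper_width: 0.6
finger_force: 1.8
```

```bash
cat > cap.py <<'E'
from cell import r
import cv2,numpy as np,pickle
d0=pickle.load(open("c0.pkl","rb"))
def low(im):
    m=cv2.inRange(cv2.cvtColor(im,cv2.COLOR_RGB2HSV),(100,120,40),(130,255,255))[190:235,310:324]
    return [int(np.nonzero(m[:,i])[0].max())+190 for i in range(0,14,2)]
print(low(d0["side"]["img"]),low(r.capture("side")["img"]),r.get_state()["wrist_force"])
E
python3 cap.py
```

```text
[209, 210, 211, 211, 211, 210, 210] [217, 217, 218, 218, 218, 218, 217] [ 0.66806931 -0.1364262   3.48635246]
```

drive_tool:
  targets:
    - [0,0,0,0.0005,0,0,0]
    - [0,0,0,0.0005,0,0,0]
    - [0,0,0,0.0005,0,0,0]
    - [0,0,0,0.0005,0,0,0]
    - [0,0,0,0.0005,0,0,0]
    - [0,0,0,0.0005,0,0,0]
    - [0,0,0,0,0,0,0]
    - [0,0,0,0,0,0,0]
    - [0,0,0,0,0,0,0]
    - [0,0,0,0,0,0,0]

```text
time: 10.7
tcp_pos: [622.9, 7.7, 75.7]
tool_rot: [0.0, 0.989, 0.149, 0.0]
wrist_force: [1.2, 0.5, 2.2]
gripper_width: 0.7
finger_force: 1.1
```

```bash
python3 cap.py
```

```text
[209, 210, 211, 211, 211, 210, 210] [218, 219, 220, 220, 220, 219, 219] [1.63492143 0.05321281 2.04682531]
```

drive_tool:
  targets:
    - [0,0,0,0.0005,0,0,0]
    - [0,0,0,0.0005,0,0,0]
    - [0,0,0,0.0005,0,0,0]
    - [0,0,0,0.0005,0,0,0]
    - [0,0,0,0,0,0,0]
    - [0,0,0,0,0,0,0]
    - [0,0,0,0,0,0,0]
    - [0,0,0,0,0,0,0]
    - [0,0,0,0,0,0,0]
    - [0,0,0,0,0,0,0]

```text
time: 11.75
tcp_pos: [622.9, 7.7, 73.8]
tool_rot: [0.0, 0.989, 0.149, 0.0]
wrist_force: [1.8, 0.5, 2.9]
gripper_width: 0.7
finger_force: 1.3
```

drive_tool:
  targets:
    - [0,0,0,0.0005,0,0,0]
    - [0,0,0,0.0005,0,0,0]
    - [0,0,0,0.0005,0,0,0]
    - [0,0,0,0.0005,0,0,0]
    - [0,0,0,0,0,0,0]
    - [0,0,0,0,0,0,0]
    - [0,0,0,0,0,0,0]
    - [0,0,0,0,0,0,0]
    - [0,0,0,0,0,0,0]
    - [0,0,0,0,0,0,0]

```text
time: 12.75
tcp_pos: [623.0, 7.7, 73.5]
tool_rot: [0.0, 0.989, 0.149, 0.0]
wrist_force: [-2.7, 0.6, 11.1]
gripper_width: 0.6
finger_force: 5.4
```

```bash
python3 cap.py
```

```text
[209, 210, 211, 211, 211, 210, 210] [220, 220, 221, 221, 221, 220, 220] [-1.49663827  0.89228124 11.04014977]
```

The tube is on its hard stop: 11 N, with the cap bottom where the home height predicts. A touch more pressure, then straight up.

drive_tool:
  targets:
    - [0,0,0,0.0005,0,0,0]
    - [0,0,0,0.0005,0,0,0]
    - [0,0,0,0,0,0,0]
    - [0,0,0,0,0,0,0]
    - [0,0,0,-0.002,0,0,0]
    - [0,0,0,-0.005,0,0,0]
    - [0,0,0,-0.01,0,0,0]
    - [0,0,0,-0.015,0,0,0]
    - [0,0,0,-0.015,0,0,0]
    - [0,0,0,-0.005,0,0,0]

```text
time: 13.8
tcp_pos: [624.6, 7.6, 126.0]
tool_rot: [0.0, 0.989, 0.149, 0.002]
wrist_force: [0.1, 0.1, 0.1]
gripper_width: 0.4
finger_force: 0.0
```

drive_tool:
  targets:
    - [0,0,0,0,0,0,0.06]
    - [0,0,0,0,0,0,0.1]
    - [0,0,0,0,0,0,0.1]
    - [0,-0.01,-0.001,0,0,0,0]
    - [0,-0.025,-0.002,0,0,0,0]
    - [0,-0.03,-0.003,0,0,0,0]
    - [0,-0.03,-0.003,0,0,0,0]
    - [0,-0.03,-0.003,0,0,0,0]
    - [0,-0.0205,0,0,0,0,0]
    - [0,0,0,0,0,0,0]

```text
time: 14.8
tcp_pos: [473.7, 14.2, 122.5]
tool_rot: [-0.0, 1.0, 0.021, -0.001]
wrist_force: [-0.3, -1.1, -0.4]
gripper_width: 0.2
finger_force: 0.0
```

```bash
python3 cap.py
python3 - <<'E'
from cell import r
import cv2,numpy as np,pickle
d={n:r.capture(n) for n in("side","scene")}
a=cv2.resize(d["side"]["img"][170:290,300:420],(400,400),interpolation=2)
b=cv2.resize(d["scene"]["img"][190:290,240:340],(400,400),interpolation=2)
cv2.imwrite("pics/m4.png",np.hstack([a,b])[:,:,::-1]);print(r.get_state()["wrist_force"],r.get_state()["tcp_pos"],r.get_state()["tool_rot"])
E
```

```text
[209, 210, 211, 211, 211, 210, 210] [220, 220, 221, 221, 221, 220, 220] [ 0.58050096 -0.06794912  0.73798576]
[-0.20073309 -0.07147066 -0.16697702] [477.92032139  14.04546492 123.45892848] [2.05035381e-05 9.99801232e-01 1.99134759e-02 9.74473705e-04]
```

View pics/m4.png

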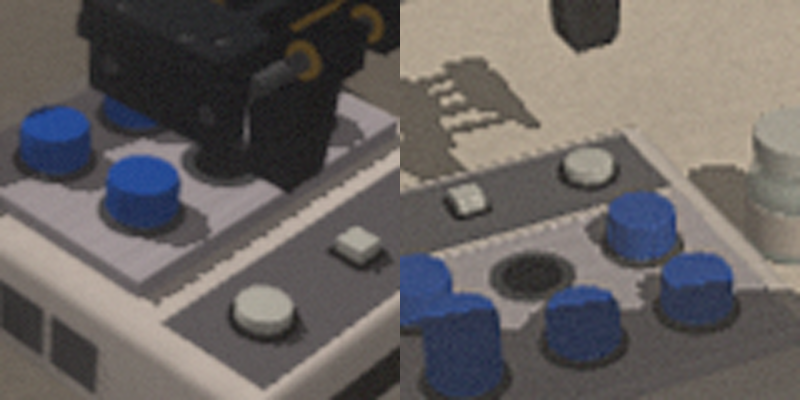

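The tube is home in both views. The tip is at (388,227) side and (286,202) scene. The key top is at (379,262) side and (287,231) scene. A quick check of both by rays.

Run:
```python
from h import *
import pickle
d=pickle.load(open("c0.pkl","rb"))
for z in (140,150,160): print(z,ray(d["side"],(387.5,226),z).round(1),ray(d["scene"],(285.7,201.5),z).round(1))
print(ray(d["side"],(379,262),85),ray(d["scene"],(286.7,231),85))
```

```text
140 [480.1   0.7] [455.6  22.3]
150 [471.8  12.2] [472.1  15.4]
160 [463.5  23.8] [488.6   8.6]
[474.76117425  16.88506072] [483.90742042  10.79131585]
```

drive_tool:
  targets:
    - [0,0,0,0.005,0,0,0]
    - [0,0,0,0.01,0,0,0]
    - [0,0,0,0.01,0,0,0]
    - [0,0,0,0.01,0,0,0]
    - [0,0,0,0.01,0,0,0]
    - [0,0,0,0.005,0,0,0]
    - [0,0,0,0.005,0,0,0]
    - [0,0,0,0.003,0,0,0]
    - [0,0,0,0.002,0,0,0]
    - [0,0,0,0,0,0,0]

```text
time: 15.95
tcp_pos: [477.0, 14.0, 62.8]
tool_rot: [0.0, 1.0, 0.019, 0.0]
wrist_force: [-0.8, -0.0, 0.4]
gripper_width: 0.4
finger_force: 0.0
```

drive_tool:
  targets:
    - [0,0,0,0.001,0,0,0]
    - [0,0,0,0.001,0,0,0]
    - [0,0,0,0.001,0,0,0]
    - [0,0,0,0.001,0,0,0]
    - [0,0,0,0.001,0,0,0]
    - [0,0,0,0.001,0,0,0]
    - [0,0,0,0.001,0,0,0]
    - [0,0,0,0.001,0,0,0]
    - [0,0,0,0.001,0,0,0]
    - [0,0,0,0,0,0,0]

```text
time: 16.95
tcp_pos: [476.8, 14.0, 53.6]
tool_rot: [-0.0, 1.0, 0.019, -0.0]
wrist_force: [-0.7, 0.8, -0.3]
gripper_width: 0.5
finger_force: 0.0
```

drive_tool:
  targets:
    - [0,0,0,0.001,0,0,0]
    - [0,0,0,0.001,0,0,0]
    - [0,0,0,0.001,0,0,0]
    - [0,0,0,0.001,0,0,0]
    - [0,0,0,0.0005,0,0,0]
    - [0,0,0,0.0005,0,0,0]
    - [0,0,0,0.0005,0,0,0]
    - [0,0,0,0.0005,0,0,0]
    - [0,0,0,0,0,0,0]
    - [0,0,0,0,0,0,0]

```text
time: 17.95
tcp_pos: [477.1, 14.0, 47.9]
tool_rot: [0.0, 1.0, 0.019, 0.0]
wrist_force: [-1.2, 0.4, 4.7]
gripper_width: 0.4
finger_force: 1.9
```

drive_tool:
  targets:
    - [0,0,0,0.0005,0,0,0]
    - [0,0,0,0.0005,0,0,0]
    - [0,0,0,0.0005,0,0,0]
    - [0,0,0,0.0005,0,0,0]
    - [0,0,0,0.0005,0,0,0]
    - [0,0,0,0,0,0,0]
    - [0,0,0,0,0,0,0]
    - [0,0,0,0,0,0,0]
    - [0,0,0,0,0,0,0]
    - [0,0,0,0,0,0,0]

```text
time: 18.95
tcp_pos: [477.1, 14.0, 46.4]
tool_rot: [0.0, 1.0, 0.019, -0.0]
wrist_force: [-4.4, 0.2, 11.9]
gripper_width: 0.4
finger_force: 6.1
```

The key is on its stop at 12 N. Now let go and rise clear.

drive_tool:
  targets:
    - [0,0,0,-0.003,0,0,0]
    - [0,0,0,-0.005,0,0,0]
    - [0,0,0,-0.01,0,0,0]
    - [0,0,0,-0.02,0,0,0]
    - [0,0,0,-0.03,0,0,0]
    - [0,0,0,-0.03,0,0,0]
    - [0,0,0,-0.02,0,0,0]
    - [0,0,0,-0.01,0,0,0]
    - [0,0,0,0,0,0,0]
    - [0,0,0,0,0,0,0]

```text
time: 19.95
tcp_pos: [476.3, 14.1, 172.4]
tool_rot: [-0.0, 1.0, 0.019, -0.001]
wrist_force: [-1.4, 0.4, -0.3]
gripper_width: 0.5
finger_force: 0.0
```

```bash
python3 cap.py
python3 - <<'E'
from cell import r
import cv2,numpy as np
d={n:r.capture(n) for n in("side","scene")}
a=cv2.resize(d["side"]["img"][160:310,130:470],(800,353));b=cv2.resize(d["scene"]["img"][210:310,190:460],(640,237))
o=np.zeros((600,800,3),np.uint8);o[:353]=a;o[353:590,:640]=b
cv2.imwrite("pics/end.png",o[:,:,::-1])
E
```

```text
[209, 210, 211, 211, 211, 210, 210] [220, 220, 220, 220, 220, 221, 220] [0.47258849 0.41773076 0.41605007]
```

View pics/end.png

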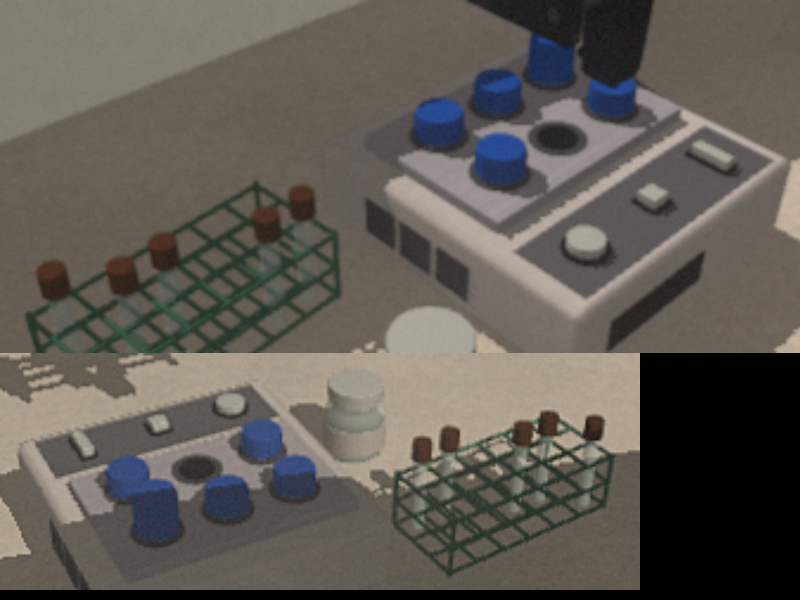

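The final picture shows the tube home, the keys up, everything else in place and the hand clear.

```bash
python3 -c "
from cell import r
print(r.hand_in())"
```

```text
the job is handed in; nothing more can be done
None
```

The raised tube is pressed home, the round start key was pressed and released, the hand is clear, and the job is handed in; no verdict came back.

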